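Put the empty canister away

TASK

Three identical closed canisters stand on the counter: two are full and one is empty, and only their weight tells which. Swing open the latch of the storage bin, take off its lid and lay it flat on the middle of the blue cutting board, then stand the empty canister upright on the floor of the bin. The two full ones must end standing where they stood (lifting one to feel its weight is fine), and the egg cup, ramekin, can opener, mug and pepper mill must stay where they are; tip no canister over.

Things in the scene. Friction and masses are not known exactly. Their poses are not given: they have to be found in the camera images.
- tin_a: one of three look-alike closed steel canisters, upright round, 80 mm high: body 60 mm in diameter, press-on lid 63 mm in diameter on the top 11 mm. Origin: centre of the underside, z up along its axis. Two canisters weigh about 300 g (full), one about 50 g (empty); which is which cannot be seen
- tin_b: another of the three look-alike canisters, same shape and same origin as tin_a
- tin_c: another of the three look-alike canisters, same shape and same origin as tin_a
- bin: clear plastic storage bin fixed to the counter, outside 170 (its x) x 190 (its y) x 95 mm high, walls and floor 5 mm, open at the top under the lid. Origin: centre of its underside, z up; its -x side carries the latch
- lid: loose white lid lying on the bin, held at its -x edge by the closed latch. Plate 180 (x) x 200 (y) x 6 mm; origin: centre of its lowest face, z up: a locating frame 152 x 172 mm goes from 0 to 8 mm above the origin (down inside the bin), the plate from 8 to 14 mm; a grey grip bar 20 mm wide (x), 70 mm long (y) stands on the middle from 14 to 46 mm. 200 g
- latch (a joint): grey toggle latch on the bin's -x side: 0 is closed (upright, its tongue hooked 3 mm above the lid's edge), grows as it swings outward (away from the bin, to the bin's -x) and down, stop at 2.0 rad; the lid is free above about 0.7 rad, and past about 0.6 rad it falls open by itself. Hinge axis along the bin's y, at x = -98 mm, z = 60 mm in the bin's frame
- latch_top (a point): middle of the top edge of the latch's upright thumb tab, 85 mm from the hinge (145 mm above the counter when closed); the tab is 40 mm wide (bin's y), 6 mm thick and its free part rises 49 to 85 mm from the hinge, 44 mm above the lid's plate; it is pushed outward from the lid's side
- board: blue plastic cutting board fixed flat on the counter, 260 (x) x 200 (y) x 12 mm; origin: centre of its underside
- egg_cup: bystander: white ceramic egg cup, 48 mm in diameter, 62 mm high; origin: centre of the underside
- ramekin: bystander: glass ramekin, 72 mm in diameter, 42 mm high; origin: centre of the underside
- can_opener: bystander: metal can opener lying flat, about 155 mm long, 60 mm wide, 29 mm high; origin: near its middle
- mug: bystander: white mug, 80 mm in diameter, 90 mm high; origin: centre of the underside
- mill: bystander: dark wooden pepper mill, 52 mm in diameter, 135 mm high; origin: centre of the underside
There are look-alikes about, which are no part of the job. Leave any red look-alike of the tin_b alone. What is shaped like the tin_c but brown is not meant.

How it is judged:
By the outcome, as a careful person would: the job done as asked, in the order asked, and still so for the second after the job is handed in, with the robot touching nothing.
It also fails if it takes over 72 s, if anything falls off the work surface, if the arm or the gripper's body presses on something with over 40 N, if the wrist force passes 120 N, or if a joint passes its speed limit or range.

ROBOT

A 6-joint arm with a two-finger parallel gripper is mounted at the origin on the work surface. World frame = base frame: x ahead of the robot, y to its left, z up, the work surface at z = 0. Lengths are in m, angles in rad, forces in N, time in s.
With the tool pointing down it reaches from about 0.3 to 0.75 m from the base axis. Payload 8.5 kg.
Tool frame: the origin (TCP) lies midway between the tips of the shut fingers; the grasp point (between the pads) lies hold_point_z behind it (hold_point_z is the distance from the TCP to the grasp point, in m); z points along the fingers, y is the line along which they close (so a half turn about z gives the same grasp; the last joint's range is limited). The gripper opens to 88 mm and grips with 3 to 60 N. Pads are 18 mm wide; open, the fingers measure 123 mm over their backs; the gripper's body (75 mm by 187 mm) begins 45 mm behind the grasp point.
Start: joints at [-1.316, 0.381, 1.297, -0, 1.464, -0.215], TCP at [0.249, -0.49, 0.239] pointing down, gripper open.
Joint ranges: [-3.11, 3.11], [-0.89, 2.33], [0.22, 2.48], [-1.42, 4.56], [0.17, 2.85], [-2.88, 2.88]. Speed limits (rad/s): [2.39, 2.39, 3.14, 3.14, 3.14, 3.14].

INTERFACE

Orientations are given as a rotation vector (axis times angle).
In Python, from workcell import * gives the robot as it stands.
- The arm moves only by the shell command python3 -m jog 'ROWS' [FORCE]. ROWS is text: rows parted by semicolons, each of 7 numbers parted by spaces: the turn, a rotation vector about the tool's x, y, z in degrees, then the shift along the tool's x, y, z in m, then the opening, from 0 (shut) to 1 (fully open). A call has 1 to 20 rows; each row shifts and turns the commanded pose from where the row before left it, along the tool's axes as they then stand; what a row does not reach is not made up. A row lasts 1/12 s, in which the tool goes at most 41.7 mm and 7.16 degrees, less where a joint would pass 70% of its speed; a pose out of reach is approached as far as the arm can. A call is refused whole if a number of a shift passes 0.0417 or a number of a turn 7.16, either way. A call with a gripper value outside its range is refused whole. The fingers move at their own pace and stop on an object; FORCE is the grip in N (left out, the last holds). Time passes only in rows, so rows that do not move let the fingers close. It gives the time, the measured TCP pose, the force, the opening and the grip force at its end, in the units of the state.
- get_state(): the state, without advancing time (a new reading comes with each control period).
- capture(name): name is "scene" or "top" or "wrist"; returns the picture (420x560x3 uint8, red, green, blue); there is no depth.
- camera_model(name): a dict with "K" (3x3 intrinsics, pixels), "distortion" ([k1, k2, p1, p2, k3] as OpenCV has them; the pictures are not rectified), "extrinsics" (4x4, takes a point from world to camera coordinates); the wrist camera has in their place "T_tool_cam" (4x4, takes a point from camera to tool coordinates, whose origin is the TCP and whose axes are the flange's). Camera axes: x right, y down, z forward; pixel columns grow to the right and rows downward; lengths in m; the calibration is good to about 2 mm. A picture is of the moment at which its call begins: read the wrist's pose just before it. camera_model takes no time and is no camera call.
- close_job(): hands the job in; it is judged then, once.
The state is a dict: "time_s": time; "q": joint angles; "joint_velocities": joint speeds; "joint_efforts": joint torques, N m; "tcp_pos": TCP position; "eef_rot": TCP orientation; "force": force on the tool from outside, world axes, zero at the start; "ft_torque": the same for the moment, N m; "gripper_width": finger opening in m; "gripper_force": force on a finger pad.
Only numpy, scipy, OpenCV 4.12 (cv2) and the standard library are available. Lean on these libraries where they do the work, as an engineer would, in place of code of your own. Each camera call takes 0.05 s, during which the arm holds its last target. There are 200 camera calls.

## Working session

There is one attempt and no reset: what is moved stays moved. The work goes in short steps, Python scripts to look and compute and a shell command to move; the robot and the scene stay as the last step left them, time stands still between calls to the robot, and variables do not carry over. Pictures are saved under pics/ and viewed, at most 10 in all, crops included, and the job is handed in when it is done.

```bash
mkdir -p pics; ls
python3 - <<'E'
from workcell import *
import cv2,numpy as np
s=get_state();print({k:np.round(v,3).tolist() for k,v in s.items()})
ims=[capture(n) for n in("scene","top")]
for n,i in zip(("scene","top"),ims): cv2.imwrite(f"pics/{n}0.png",i[:,:,::-1])
for n in("scene","top","wrist"):
    m=camera_model(n);print(n,{k:np.round(v,3).tolist() for k,v in m.items()})
E
```

```text
pics
{'time_s': 0.0, 'q': [-1.316, 0.381, 1.298, 0.0, 1.464, -0.215], 'joint_velocities': [-0.001, -0.002, -0.001, -0.0, -0.002, 0.0], 'joint_efforts': [-0.004, -43.793, -22.456, 0.071, 0.035, -0.0], 'tcp_pos': [0.249, -0.49, 0.238], 'eef_rot': [-3.054, -0.731, 0.0], 'force': [-0.382, -0.019, 0.238], 'ft_torque': [-0.05, 0.031, -0.039], 'gripper_force': 0.0, 'gripper_width': 0.088}
scene {'K': [[438.168, 0.0, 279.773], [0.0, 438.168, 202.405], [0.0, 0.0, 1.0]], 'distortion': [-0.063, 0.0, 0.0, 0.0, 0.0], 'extrinsics': [[0.6, 0.8, -0.012, -0.357], [0.658, -0.502, -0.562, -0.358], [-0.455, 0.33, -0.827, 1.512], [0.0, 0.0, 0.0, 1.0]]}
top {'K': [[380.965, 0.0, 271.862], [0.0, 380.965, 209.968], [0.0, 0.0, 1.0]], 'distortion': [-0.054, 0.0, 0.0, 0.0, 0.0], 'extrinsics': [[-0.009, -1.0, -0.025, 0.012], [-0.999, 0.01, -0.038, 0.621], [0.039, 0.024, -0.999, 0.926], [0.0, 0.0, 0.0, 1.0]]}
wrist {'K': [[355.837, 0.0, 274.234], [0.0, 355.837, 210.223], [0.0, 0.0, 1.0]], 'distortion': [-0.094, 0.0, 0.0, 0.0, 0.0], 'T_tool_cam': [[-0.0, -0.962, -0.274, 0.071], [1.0, -0.0, 0.0, 0.0], [-0.0, -0.274, 0.962, -0.145], [0.0, 0.0, 0.0, 1.0]]}
```

View pics/scene0.png

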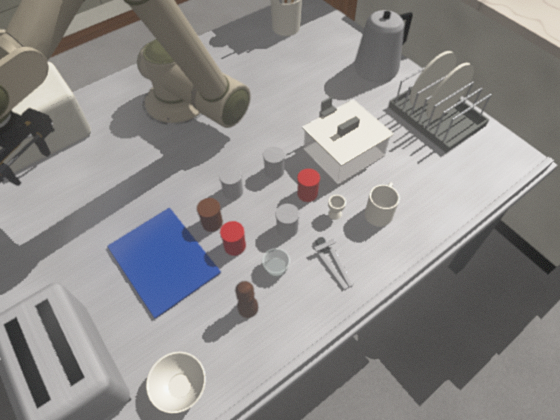

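View pics/top0.png

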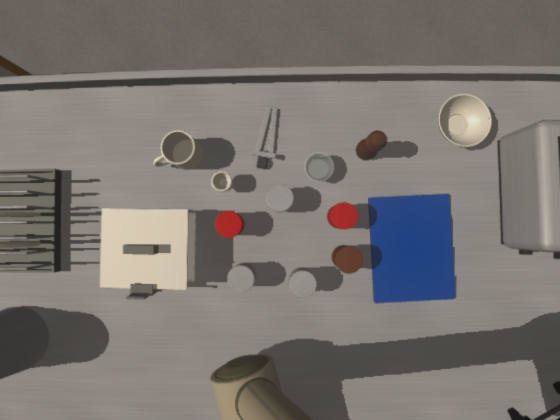

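Scene view: steel tins at about (232,182), (274,160), (288,218); look-alikes are red (308,184), (233,237) and brown (209,213). Bin with white lid is at (347,137), the grey bar at (348,126), the latch at (327,106) and the board at (164,260).
Top view: tins at (280,198), (240,278), (302,284); red (229,224), (343,216); brown (347,259). I choose the three grey ones. Lid bar is at (141,249), latch at (143,290) on the robot's side, board at (411,248).

```bash
cat > h.py <<'E'
from workcell import *
import cv2,numpy as np
def cam(n,s=None):
    m=camera_model(n);K=np.array(m["K"]);D=np.array(m["distortion"])
    if n=="wrist":
        T=np.eye(4);T[:3,:3]=cv2.Rodrigues(np.array(s["eef_rot"],float))[0];T[:3,3]=s["tcp_pos"]
        E=np.linalg.inv(T@np.array(m["T_tool_cam"]))
    else: E=np.array(m["extrinsics"])
    return K,D,E
def ray(c,p):
    K,D,E=c;u=cv2.undistortPoints(np.array([[p]],float),K,D)[0,0]
    R=E[:3,:3];o=-R.T@E[:3,3];d=R.T@np.array([u[0],u[1],1]);return o,d
def onz(c,p,z):
    o,d=ray(c,p);return o+d*(z-o[2])/d[2]
def tri(c1,p1,c2,p2):
    o1,d1=ray(c1,p1);o2,d2=ray(c2,p2);d1/=np.linalg.norm(d1);d2/=np.linalg.norm(d2)
    t=np.linalg.lstsq(np.c_[d1,-d2],o2-o1,rcond=None)[0];a=o1+d1*t[0];b=o2+d2*t[1]
    return (a+b)/2,np.linalg.norm(a-b)
def proj(c,P):
    K,D,E=c;return cv2.projectPoints(np.array(P,float).reshape(-1,3),cv2.Rodrigues(E[:3,:3])[0],E[:3,3],K,D)[0][:,0]
def blob(mask,n=1):
    cs=sorted(cv2.findContours(mask.astype(np.uint8),cv2.RETR_EXTERNAL,cv2.CHAIN_APPROX_NONE)[0],key=cv2.contourArea)[::-1][:n]
    return cs
E
python3 - <<'E'
from h import *
np.set_printoptions(precision=4,suppress=True)
S=cv2.imread("pics/scene0.png");T=cv2.imread("pics/top0.png");ct,cs=cam("top"),cam("scene")
def blue(i): i=i.astype(int);return (i[:,:,0]>i[:,:,2]+50)
for n,i,c in(("top",T,ct),("scene",S,cs)):
    b=blob(blue(i))[0];r=cv2.minAreaRect(b);print(n,"board",[onz(c,p,.012) for p in cv2.boxPoints(r)] if n=="top" else onz(c,np.array(r[0]),.012),r)
h=cv2.cvtColor(T,cv2.COLOR_BGR2HSV)
m=(h[:,:,2]>190);m[:,:95]=0;m[:,195:]=0;m[:195]=0;m[300:]=0
r=cv2.minAreaRect(blob(m)[0]);print("lid",r,[onz(ct,p,.104) for p in cv2.boxPoints(r)])
d=(h[:,:,2]<95);d[:,115:165];dd=np.zeros_like(d);dd[235:300,115:165]=d[235:300,115:165]
for b in blob(dd,2): r=cv2.minAreaRect(b);print("dark",r,cv2.boundingRect(b))
g=cv2.resize(cv2.cvtColor(T,cv2.COLOR_BGR2GRAY),None,fx=4,fy=4,interpolation=cv2.INTER_CUBIC)
for x,y in((280,198),(240,278),(302,284)):
    w=g[(y-28)*4:(y+28)*4,(x-28)*4:(x+28)*4]
    k=cv2.HoughCircles(cv2.GaussianBlur(w,(9,9),2),cv2.HOUGH_GRADIENT,1,200,param1=80,param2=15,minRadius=44,maxRadius=68)
    if k is not None:
        q=k[0,0];p=(x-28+q[0]/4,y-28+q[1]/4);P=onz(ct,p,.08);print("tin",p,q[2]/4,P,"scene",proj(cs,P)[0])
A=cv2.resize(T[180:310,90:320],None,fx=3.4,fy=3.4,interpolation=cv2.INTER_CUBIC)[:, :800]
B=cv2.resize(S[90:240,200:400],None,fx=1,fy=1)
A=A[:300] if 0 else A
B=cv2.resize(S[92:242,195:400],(782,572))
cv2.imwrite("pics/a.png",A[:600]);cv2.imwrite("pics/b.png",B)
E
```

```text
top board [array([ 0.6485, -0.2305,  0.012 ]), array([ 0.6574, -0.4307,  0.012 ]), array([ 0.4001, -0.4393,  0.012 ]), array([ 0.3922, -0.2404,  0.012 ])] ((411.0658874511719, 247.96939086914062), (104.92789459228516, 80.82794952392578), 86.90594482421875)
scene board [ 0.5303 -0.3338  0.012 ] ((164.076904296875, 259.6153869628906), (85.97853088378906, 80.43153381347656), 56.3099365234375)
lid ((143.56451416015625, 248.355224609375), (86.2914047241211, 78.7570571899414), 1.3971809148788452) [array([0.4474, 0.3948, 0.104 ]), array([0.6254, 0.391 , 0.104 ]), array([0.6188, 0.1923, 0.104 ]), array([0.4433, 0.1971, 0.104 ])]
dark ((144.41427612304688, 292.7550354003906), (9.627354621887207, 33.12942886352539), 70.70995330810547) (128, 285, 34, 14)
dark ((148.5, 249.0), (8.0, 19.0), 90.0) (139, 245, 20, 9)
tin (np.float32(279.625), np.float32(198.125)) 13.55 [ 0.645  -0.0137  0.08  ] scene [286.8723 212.908 ]
tin (np.float32(240.375), np.float32(278.875)) 13.575 [0.4617 0.0774 0.08  ] scene [273.3063 154.2413]
tin (np.float32(302.375), np.float32(284.125)) 13.575 [ 0.4491 -0.0635  0.08  ] scene [229.9797 175.037 ]
```

View pics/a.png

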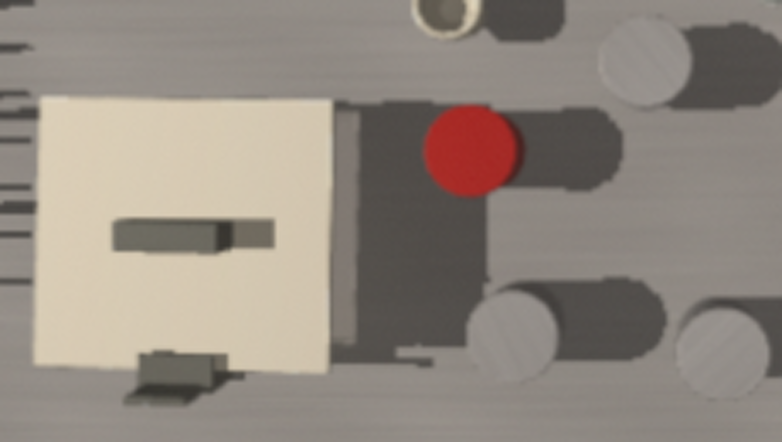

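View pics/b.png

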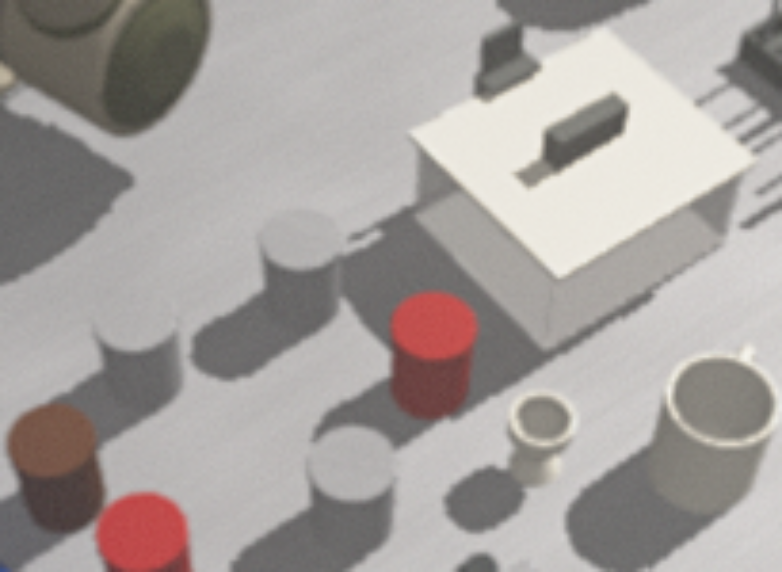

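The crops confirm the choice. Three grey tins in top crop at (645,62), (512,336), (722,352) and in scene crop at (351,463), (300,239), (138,322) (tops); the red ones are separate. The latch tab stands upright at the bin's robot side. Next I triangulate heights.

Run:
```python
from h import *
import workcell
np.set_printoptions(precision=4,suppress=True)
print("hp",[ (k,getattr(workcell,k)) for k in dir(workcell) if not k.startswith("_")])
S=cv2.imread("pics/scene0.png");T=cv2.imread("pics/top0.png");ct,cs=cam("top"),cam("scene")
a=lambda x,y:(90+(x+.5)/3.4-.5,180+(y+.5)/3.4-.5)
b=lambda x,y:(195+(x+.5)*205/782-.5,92+(y+.5)*150/572-.5)
for n,p,q in(("A",(645,62),(351,463)),("B",(512,336),(300,239)),("C",(722,352),(138,322)),
 ("lid-x-y",(328,372),(410,132)),("lid-x+y",(34,364),(605,28)),("lid+x-y",(332,99),(560,277)),("lid+x+y",(40,97),(753,158)),
 ("bar-y top -x",(217,252),(546,138)),("bar +y -x",(113,252),(608,97)),("bar+y +x",(113,219),(627,100)),
 ("latch tab -y top",(213,389),(521,25)),("tab +y",(138,389),(483,42)),("red",(472,151),(433,327))):
    print(n,*tri(ct,a(*p),cs,b(*q)))
def quad(i,c,z):
    i=i.astype(int);m=i[:,:,0]>i[:,:,2]+50;cn=blob(m)[0];k=cv2.approxPolyDP(cv2.convexHull(cn),6,True)[:,0]
    return k,np.array([onz(c,p,z) for p in k.astype(float)])
for i,c in((T,ct),(S,cs)):
    k,P=quad(i,c,.012);print("board",len(k),k.tolist(),P[:,:2].tolist(),P.mean(0))
for n,p,z in(("brown",(347,259),.08),("red2",(343,216),.08),("cup",(221,181),.062),("mill",(376,141),.135),("ramekin",(319,167),.042)):print(n,onz(ct,p,z))
```

```text
hp [('IKError', <class 'workcell.IKError'>), ('camera_model', <function make.<locals>.<lambda> at 0x7f5bb5dec7c0>), ('capture', <function make.<locals>.drawn_camera at 0x7f5bb5dec220>), ('close_job', <function connect.<locals>.done at 0x7f5bb5d67920>), ('get_state', <function make.<locals>.<lambda> at 0x7f5bb5dec720>), ('hold_point_z', 0.0187)]
A [ 0.6451 -0.0137  0.0796] 0.0014451551213522232
B [0.4624 0.0773 0.0805] 0.0008722146671072473
C [ 0.4508 -0.0626  0.0764] 0.0005215007319935387
lid-x-y [0.443  0.1967 0.1041] 0.0011354372498111533
lid-x+y [0.4477 0.3956 0.1034] 0.001852100584475579
lid+x-y [0.6217 0.1933 0.104 ] 0.00040508968012758877
lid+x+y [0.6243 0.3894 0.105 ] 0.0023048872819126666
bar-y top -x [0.5227 0.2646 0.1205] 0.0003825487684950358
bar +y -x [0.5223 0.3301 0.1247] 0.0032260503163420284
bar+y +x [0.5451 0.3237 0.1429] 0.0005821938257632756
latch tab -y top [0.457  0.263  0.1835] 0.040585726823351154
tab +y [0.4311 0.2964 0.1376] 0.028759897438260584
red [0.5869 0.1044 0.0789] 0.0008184707439733012
board 4 [[447, 194], [454, 297], [375, 302], [368, 199]] [[0.6559786401898513, -0.42669422991745637], [0.40297602226885354, -0.4386680876010873], [0.3934278597171039, -0.24396254459522432], [0.6454033208413678, -0.23071248730062666]] [ 0.5244 -0.335   0.012 ]
board 4 [[169, 208], [219, 272], [154, 317], [108, 246]] [[0.39368802115092905, -0.24365478343928246], [0.648213009207935, -0.2367078158289181], [0.6540537829604838, -0.42986010181203127], [0.4013888130388942, -0.4372356061138595]] [ 0.5243 -0.3369  0.012 ]
brown [ 0.5051 -0.1652  0.08  ]
red2 [ 0.6028 -0.1576  0.08  ]
cup [0.688  0.1237 0.062 ]
mill [ 0.7623 -0.2225  0.135 ]
ramekin [ 0.7212 -0.1084  0.042 ]
```

```bash
python3 -m jog '0 0 -6.18 0 0 0 0;0 0 -6.18 0 0 0 0;0 0 -6.18 0 0 0 0;0 0 -6.18 0 0 0 0;0 0 -6.18 0 0 0 0;0 0 -6.18 0 0 0 0;0 0 -6.18 0 0 0 0;0 0 -6.18 0 0 0 0;0 0 -6.18 0 0 0 0;0 0 -6.18 0 0 0 0;0 0 0 0 0 0 0' 20
cat > st.py <<'E'
from h import *
import sys
s=get_state();R=cv2.Rodrigues(np.array(s["eef_rot"],float))[0];p=np.array(s["tcp_pos"])
print("t",round(s["time_s"],2),"tcp",p.round(4),"xang",round(np.degrees(np.arctan2(R[1,0],R[0,0])),2),"z",R[:,2].round(4),"F",np.round(s["force"],2),"w",round(s["gripper_width"],4),"gf",round(s["gripper_force"],1),"q",np.round(s["q"],2))
if len(sys.argv)>3: print("tool shift to target",(R.T@(np.array(sys.argv[1:4],float)-p)).round(4))
E
python3 st.py .478 .292 .238
```

```text
time_s: 1.02
tcp_pos: [0.2489, -0.4903, 0.2384]
eef_rot: [-2.241, -2.2, -0.001]
force: [-0.4, -0.3, 0.1]
gripper_width: 0.0171
gripper_force: 0.0
t 1.02 tcp [ 0.2489 -0.4903  0.2384] xang 88.93 z [-2.e-04  8.e-04 -1.e+00] F [-0.41 -0.32  0.13] w 0.0171 gf 0.0 q [-1.32  0.38  1.3  -0.    1.46 -1.3 ]
tool shift to target [0.7864 0.2145 0.001 ]
```

```bash
python3 -m jog '0 0 0 .0393 .0107 0 0;0 0 0 .0393 .0107 0 0;0 0 0 .0393 .0107 0 0;0 0 0 .0393 .0107 0 0;0 0 0 .0393 .0107 0 0;0 0 0 .0393 .0107 0 0;0 0 0 .0393 .0107 0 0;0 0 0 .0393 .0107 0 0;0 0 0 .0393 .0107 0 0;0 0 0 .0393 .0107 0 0;0 0 0 .0393 .0107 0 0;0 0 0 .0393 .0107 0 0;0 0 0 .0393 .0107 0 0;0 0 0 .0393 .0107 0 0;0 0 0 .0393 .0107 0 0;0 0 0 .0393 .0107 0 0;0 0 0 .0393 .0107 0 0;0 0 0 .0393 .0107 0 0;0 0 0 .0393 .0107 0 0;0 0 0 .0393 .0107 0 0'; python3 -m jog '0 0 0 0 0 0 0;0 0 0 0 0 0 0' >/dev/null; python3 st.py .478 .292 .122
python3 - <<'E'
from h import *
s=get_state();i=capture("wrist");cv2.imwrite("pics/w1.png",i[:,:,::-1]);np.save("pics/w1.npy",np.r_[s["tcp_pos"],s["eef_rot"]])
E
```

```text
time_s: 2.68
tcp_pos: [0.4805, 0.2928, 0.2385]
eef_rot: [-2.25, -2.193, 0.001]
force: [1.8, -1.2, 0.4]
gripper_width: 0.0005
gripper_force: 0.0
t 2.85 tcp [0.4803 0.2921 0.2378] xang 88.71 z [-1.3e-03 -5.0e-04 -1.0e+00] F [0.61 0.04 0.11] w 0.0002 gf 0.0 q [ 0.34  0.4   1.26 -0.    1.48  0.36]
tool shift to target [-1.000e-04 -2.200e-03  1.158e-01]
```

View pics/w1.png

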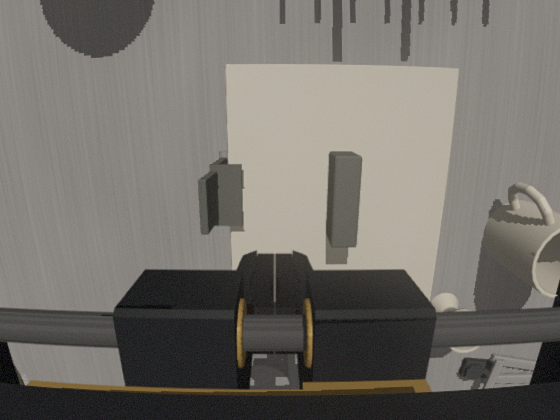

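The wrist view shows the tab at u 200–243, v 160–232, and the bar top at u 333–360, v 155–245. The shut tips at (275,258) lie between them in u. I cast these rays as a check.

Run:
```python
from h import *
v=np.load("pics/w1.npy");c=cam("wrist",dict(tcp_pos=v[:3],eef_rot=v[3:]));ct=cam("top")
a=lambda x,y:(90+(x+.5)/3.4-.5,180+(y+.5)/3.4-.5)
for n,p,z in(("bar tl",(329,153),.135),("bar tr",(353,153),.135),("bar br",(358,246),.135),("bar bl",(332,246),.135),("tab a",(215,160),.147),("tab b",(200,177),.147),("tab c",(205,233),.147),("tong",(243,225),.107),("lid tl",(228,65),.103),("lid tr",(458,71),.103)):print(n,onz(c,p,z).round(4))
print("bar h",tri(c,(329,153),ct,a(113,252)),tri(c,(353,153),ct,a(113,219)))
print("tab h",tri(c,(200,177),ct,a(126,402)),tri(c,(205,233),ct,a(188,402)))
```

```text
bar tl [0.5199 0.3321 0.135 ]
bar tr [0.5368 0.3318 0.135 ]
bar br [0.5431 0.2622 0.135 ]
bar bl [0.5235 0.2627 0.135 ]
tab a [0.4423 0.3306 0.147 ]
tab b [0.4313 0.3194 0.147 ]
tab c [0.4317 0.2793 0.147 ]
tong [0.4548 0.2716 0.107 ]
lid tl [0.4487 0.3957 0.103 ]
lid tr [0.6238 0.3901 0.103 ]
bar h (array([0.52228659, 0.3311977 , 0.12480356]), np.float64(0.0018078901885219584)) (array([0.54194754, 0.33136543, 0.12231648]), np.float64(0.005301891271182974))
tab h (array([0.42915479, 0.31773896, 0.13768716]), np.float64(0.00025982255383255853)) (array([0.42986245, 0.27677889, 0.13973552]), np.float64(0.00046967617216141493))
```

```bash
python3 -m jog '0 0 0 .005 0 .03 0;0 0 0 0 0 .03 0;0 0 0 0 0 .03 0;0 0 0 0 0 .016 0;0 0 0 0 0 .008 0;0 0 0 0 0 0 0'; python3 -m jog '0 0 0 0 -.01 0 0;0 0 0 0 -.01 0 0;0 0 0 0 -.01 0 0;0 0 0 0 -.01 0 0;0 0 0 0 -.01 0 0;0 0 0 0 -.01 0 0' ; python3 -m jog '0 0 0 0 -.01 0 0;0 0 0 0 -.01 0 0;0 0 0 0 -.01 0 0;0 0 0 0 0 0 0;0 0 0 0 0 0 0'; python3 st.py
```

```text
time_s: 3.4
tcp_pos: [0.4802, 0.2943, 0.1237]
eef_rot: [-2.248, -2.193, 0.004]
force: [-0.1, 0.4, 0.7]
gripper_width: 0.0003
gripper_force: 0.0
time_s: 3.9
tcp_pos: [0.4195, 0.2971, 0.1252]
eef_rot: [2.246, 2.197, 0.001]
force: [0.3, 0.0, -0.1]
gripper_width: 0.0003
gripper_force: 0.0
time_s: 4.32
tcp_pos: [0.3904, 0.2978, 0.1249]
eef_rot: [2.245, 2.197, 0.001]
force: [0.0, -0.1, -0.1]
gripper_width: 0.0004
gripper_force: 0.0
t 4.32 tcp [0.3904 0.2978 0.1249] xang 88.75 z [ 3.e-04  1.e-04 -1.e+00] F [ 0.03 -0.1  -0.1 ] w 0.0004 gf 0.0 q [ 0.41  0.4   1.64 -0.    1.1   0.43]
```

```bash
python3 -m jog '0 0 0 0 0 -.03 .2;0 0 0 0 0 -.03 .4;0 0 0 0 .03 -.02 .6;0 0 0 0 .04 0 .8;0 0 0 0 .04 0 .8;0 0 0 0 .03 0 .8;0 0 0 0 0 0 .8;0 0 0 0 0 0 .8'; python3 st.py .533 .297 .12
python3 - <<'E'
from h import *
i=capture("wrist");cv2.imwrite("pics/w2.png",i[:,:,::-1])
E
```

```text
time_s: 4.98
tcp_pos: [0.5319, 0.2939, 0.2037]
eef_rot: [-2.248, -2.194, 0.001]
force: [-1.1, 0.1, -0.0]
gripper_width: 0.0517
gripper_force: 0.0
t 4.98 tcp [0.5319 0.2939 0.2037] xang 88.63 z [-9.e-04 -3.e-04 -1.e+00] F [-1.08  0.08 -0.04] w 0.0517 gf 0.0 q [0.31 0.51 1.19 0.   1.45 0.33]
tool shift to target [0.0031 0.0011 0.0837]
```

View pics/w2.png

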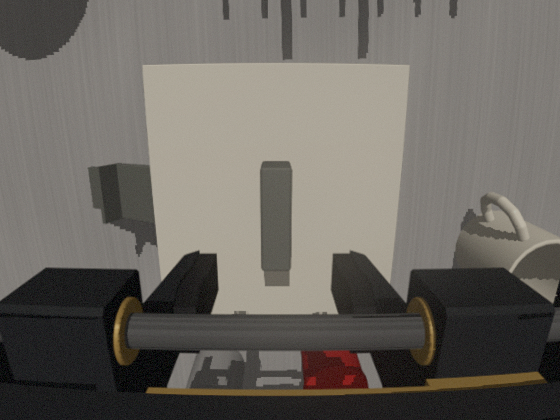

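The latch has swung away (u 90–155, off the lid edge), and the bar (260–292, 165–268) sits midway between the fingers. I go down and grip.

```bash
python3 -m jog '0 0 0 .003 .001 .03 .8;0 0 0 0 0 .03 .8;0 0 0 0 0 .02 .8;0 0 0 0 0 .013 .8;0 0 0 0 0 0 .8;0 0 0 0 0 0 0;0 0 0 0 0 0 0;0 0 0 0 0 0 0;0 0 0 0 0 0 0;0 0 0 0 0 0 0' 30; python3 st.py
```

```text
time_s: 5.87
tcp_pos: [0.5319, 0.2976, 0.1125]
eef_rot: [2.246, 2.196, 0.002]
force: [0.5, -0.3, 0.3]
gripper_width: 0.0392
gripper_force: 0.0
t 5.87 tcp [0.5319 0.2976 0.1125] xang 88.72 z [ 1.2e-03  5.0e-04 -1.0e+00] F [ 0.53 -0.31  0.31] w 0.0392 gf 0.0 q [0.32 0.59 1.31 0.   1.23 0.34]
```

```bash
python3 -m jog '0 0 0 0 0 0 0;0 0 0 0 0 0 0;0 0 0 0 0 -.006 0;0 0 0 0 0 -.012 0;0 0 0 0 0 -.02 0;0 0 0 0 0 -.02 0;0 0 0 0 0 -.02 0;0 0 0 0 0 -.02 0;0 0 0 0 0 0 0;0 0 0 0 0 0 0' 30; python3 st.py .525 -.334 .21
```

```text
time_s: 6.7
tcp_pos: [0.5317, 0.2975, 0.2101]
eef_rot: [2.246, 2.196, 0.002]
force: [-0.1, -0.1, -2.3]
gripper_width: 0.0199
gripper_force: 30.0
t 6.7 tcp [0.5317 0.2975 0.2101] xang 88.72 z [ 1.2e-03  4.0e-04 -1.0e+00] F [-0.14 -0.14 -2.27] w 0.0199 gf 30.0 q [ 0.32  0.5   1.17 -0.    1.46  0.34]
tool shift to target [-6.315e-01  7.400e-03 -2.000e-04]
```

```bash
python3 -m jog '0 0 0 -.01 0 0 0;0 0 0 -.02 0 0 0;0 0 -.2 -.035 0 0 0;0 0 -.2 -.035 0 0 0;0 0 -.2 -.035 0 0 0;0 0 -.2 -.035 0 0 0;0 0 -.2 -.035 .001 0 0;0 0 -.2 -.035 .001 0 0;0 0 -.2 -.035 .001 0 0;0 0 -.2 -.035 .001 0 0;0 0 -.2 -.035 .001 0 0;0 0 -.2 -.035 .001 0 0;0 0 -.2 -.035 .001 0 0;0 0 -.2 -.035 0 0 0;0 0 -.2 -.035 0 0 0;0 0 -.2 -.035 0 0 0;0 0 -.2 -.035 0 0 0;0 0 -.2 -.035 0 0 0;0 0 -.2 -.025 0 0 0;0 0 0 -.01 0 0 0' 40;python3 -m jog '0 0 0 0 0 0 0;0 0 0 0 0 0 0'>/dev/null; python3 st.py .5244 -.3325 .2
python3 - <<'E'
from h import *
s=get_state();t=capture("top");w=capture("wrist");np.save("pics/w3.npy",np.r_[s["tcp_pos"],s["eef_rot"]])
cv2.imwrite("pics/tw3.png",np.hstack([t[130:350,270:560],np.zeros((220,1,3),np.uint8),cv2.resize(w,(293,220))])[:,:,::-1]);cv2.imwrite("pics/t3.png",t[:,:,::-1]);cv2.imwrite("pics/w3.png",w[:,:,::-1])
E
```

```text
time_s: 8.37
tcp_pos: [0.5399, -0.331, 0.2074]
eef_rot: [-2.182, -2.257, 0.001]
force: [-0.8, -0.1, -1.3]
gripper_width: 0.02
gripper_force: 40.0
t 8.53 tcp [ 0.5408 -0.3268  0.2086] xang 92.09 z [-0.0016  0.0019 -1.    ] F [-0.65  0.55 -2.03] w 0.0198 gf 40.0 q [-0.73  0.55  1.1   0.    1.5  -0.77]
tool shift to target [-0.0051 -0.0166  0.0086]
```

View pics/w3.png

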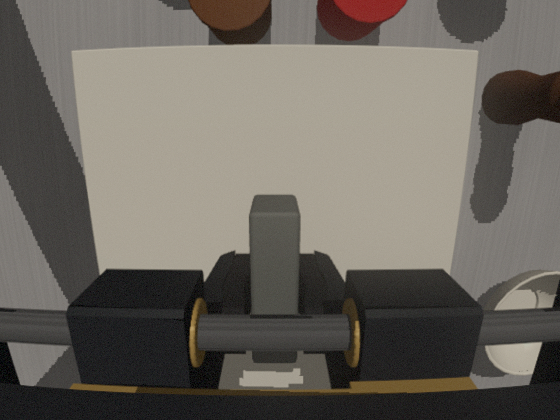

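The lid is held square: its far corners are at (75,53) and (476,51), and brown and red tins stay beyond it. I compute the lid centre from the corners.

Run:
```python
from h import *
v=np.load("pics/w3.npy");s=dict(tcp_pos=v[:3],eef_rot=v[3:]);c=cam("wrist",s);R=cv2.Rodrigues(v[3:])[0]
z=v[2]-.010
a,b=onz(c,(75,53),z),onz(c,(476,51),z);print(a,b,np.linalg.norm(a-b))
d=(b-a)/np.linalg.norm(b-a);print("yaw",np.degrees(np.arctan2(d[1],d[0])))
n=np.array([d[1],-d[0],0]);ctr=(a+b)/2+n*.1;print("lid ctr",ctr,"shift tool",R.T@(np.array([.5244,-.336,z])-ctr))
```

```text
[ 0.45355738 -0.23467909  0.19858732] [ 0.62338475 -0.22773494  0.19858732] 0.16996928865173266
yaw 2.3414906238222
lid ctr [ 0.5425566  -0.33112352  0.19858732] shift tool [-4.21202223e-03 -1.83221355e-02  2.02656226e-05]
```

Run:
```python
from h import *
v=np.load("pics/w3.npy");c=cam("wrist",dict(tcp_pos=v[:3],eef_rot=v[3:]));ct=cam("top")
R=cv2.Rodrigues(v[3:])[0]
T=np.eye(4);w2=dict(tcp_pos=[.5319,.2939,.2037],eef_rot=[-2.248,-2.194,.001]);c2=cam("wrist",w2)
for z in(.101,.105,.11):
    a,b=onz(c2,(146,66),z),onz(c2,(407,65),z);print("w2",z,a,b,np.linalg.norm(a-b))
for z in(.199,.19):
    a,b=onz(c,(75,53),z),onz(c,(476,51),z);print(z,a,b,np.linalg.norm(a-b))
i=cv2.imread("pics/t3.png");h=cv2.cvtColor(i,cv2.COLOR_BGR2HSV)
m=(h[:,:,2]>185)&(h[:,:,1]<60);m[:,:300]=0;m[:,500:]=0;m[:160]=0
b=blob(m)[0];print(cv2.minAreaRect(b),cv2.boundingRect(b))
cv2.imwrite("pics/t3c.png",cv2.resize(i[150:330,300:520],None,fx=3,fy=3,interpolation=cv2.INTER_CUBIC))
```

```text
w2 0.101 [0.44934413 0.39558414 0.101     ] [0.62353836 0.39198889 0.101     ] 0.17423133253556677
w2 0.105 [0.45071692 0.39507553 0.105     ] [0.62210248 0.39153825 0.105     ] 0.17142205038294844
w2 0.11 [0.45243292 0.39443977 0.11      ] [0.62030762 0.39097495 0.11      ] 0.16791044769217567
0.199 [ 0.45378477 -0.23473816  0.199     ] [ 0.62316153 -0.22781243  0.199     ] 0.16951829345668412
0.19 [ 0.44882563 -0.23344994  0.19      ] [ 0.62802983 -0.22612238  0.19      ] 0.1793539473565619
((415.81768798828125, 245.53590393066406), (89.13977813720703, 54.135597229003906), 86.98721313476562) (387, 201, 55, 91)
```

View pics/t3c.png

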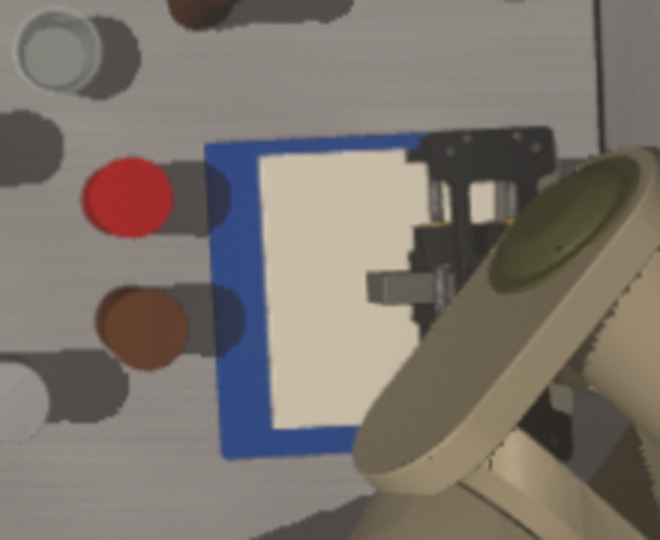

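The top crop shows the lid over the board, square to it; its +y corners are at (258,157) and (272,430) in the crop. I triangulate those with the wrist view.

Run:
```python
from h import *
v=np.load("pics/w3.npy");c=cam("wrist",dict(tcp_pos=v[:3],eef_rot=v[3:]));ct=cam("top");R=cv2.Rodrigues(v[3:])[0]
f=lambda x,y:(300+(x+.5)/3-.5,150+(y+.5)/3-.5)
A,B=tri(c,(75,53),ct,f(272,430)),tri(c,(476,51),ct,f(258,157));print(A,B)
for z in(.195,.199):
    a,b=onz(ct,f(272,430),z),onz(ct,f(258,157),z);d=(b-a)/np.linalg.norm(b-a);ctr=(a+b)/2+np.array([d[1],-d[0],0])*.1
    print(a,b,np.linalg.norm(b-a),ctr,np.degrees(np.arctan2(d[1],d[0])),R.T@(np.array([.5244,-.336,z])-ctr))
```

```text
(array([ 0.44626788, -0.23277586,  0.18533893]), np.float64(2.381756902433596e-05)) (array([ 0.62786616, -0.22571596,  0.18957411]), np.float64(0.0009888705608388402))
[ 0.4480241  -0.23003617  0.195     ] [ 0.62721955 -0.22384726  0.195     ] 0.1793022937207719 [ 0.54107348 -0.32688213  0.195     ] 1.978048672583153 [-8.50460781e-03 -1.69944739e-02  9.80520555e-06]
[ 0.44874741 -0.22890535  0.199     ] [ 0.62699253 -0.22274927  0.199     ] 0.17835139457680318 [ 0.54132163 -0.32576772  0.199     ] 1.9780486725831645 [-9.60923632e-03 -1.72830461e-02  8.09380181e-06]
```

```bash
python3 -m jog '0 0 0 -.004 -.009 .01 0;0 0 0 -.003 -.008 .02 0;0 0 0 0 0 .03 0;0 0 0 0 0 .03 0;0 0 0 0 0 .03 0;0 0 0 0 0 .02 0;0 0 0 0 0 .012 0;0 0 0 0 0 .008 0;0 0 0 0 0 .005 0;0 0 0 0 0 0 0;0 0 0 0 0 0 0';python3 st.py; python3 -m jog '0 0 0 0 0 .002 0;0 0 0 0 0 .002 0;0 0 0 0 0 0 0';python3 st.py
```

```text
time_s: 9.55
tcp_pos: [0.525, -0.3348, 0.0455]
eef_rot: [2.179, 2.262, 0.0]
force: [-0.4, 0.5, -1.5]
gripper_width: 0.0193
gripper_force: 40.0
t 9.55 tcp [ 0.525  -0.3348  0.0455] xang 92.15 z [ 8.e-04 -7.e-04 -1.e+00] F [-0.44  0.48 -1.53] w 0.0193 gf 40.0 q [-0.76  0.69  1.34  0.    1.11 -0.8 ]
time_s: 9.8
tcp_pos: [0.5249, -0.3352, 0.0413]
eef_rot: [2.179, 2.261, 0.0]
force: [1.8, 0.2, 0.7]
gripper_width: 0.0199
gripper_force: 40.0
t 9.8 tcp [ 0.5249 -0.3352  0.0413] xang 92.12 z [ 1.1e-03 -9.0e-04 -1.0e+00] F [1.78 0.17 0.7 ] w 0.0199 gf 40.0 q [-0.76  0.7   1.34  0.    1.1  -0.8 ]
```

```bash
python3 -m jog '0 0 0 0 0 .0015 0;0 0 0 0 0 0 0;0 0 0 0 0 0 0';python3 -m jog '0 0 0 0 0 .0015 0;0 0 0 0 0 0 0;0 0 0 0 0 0 0'
```

```text
time_s: 10.05
tcp_pos: [0.525, -0.3353, 0.0413]
eef_rot: [2.178, 2.261, -0.0]
force: [-2.4, 2.7, 12.3]
gripper_width: 0.0197
gripper_force: 40.0
time_s: 10.3
tcp_pos: [0.525, -0.3353, 0.0413]
eef_rot: [2.178, 2.26, -0.0]
force: [-6.8, 5.5, 23.3]
gripper_width: 0.0194
gripper_force: 40.0
```

Contact. I ease off 2.5 mm and open the fingers.

```bash
python3 -m jog '0 0 0 0 0 -.0025 0;0 0 0 0 0 0 .4;0 0 0 0 0 0 .5;0 0 0 0 0 0 .7;0 0 0 0 0 0 .7;0 0 0 0 0 0 .7;0 0 0 0 0 0 .7' 10;python3 -m jog '0 0 0 0 0 -.01 .8;0 0 0 0 0 -.02 .8;0 0 0 0 0 -.03 .8;0 0 0 0 0 -.04 .9;0 0 0 0 0 -.04 1;0 0 0 .01 0 -.03 1;0 0 0 .03 0 0 1;0 0 0 .04 0 0 1;0 0 0 .04 0 0 1;0 0 0 .04 0 0 1;0 0 0 .04 0 0 1;0 0 0 .04 0 0 1;0 0 0 .02 0 0 1;0 0 0 0 0 0 1;0 0 0 0 0 0 1';python3 st.py .4617 .0774 .2
python3 - <<'E'
from h import *
t=capture("top");s=capture("scene");cv2.imwrite("pics/t4.png",t[:,:,::-1]);cv2.imwrite("pics/s4.png",s[:,:,::-1])
A=cv2.resize(t[170:320,270:480],None,fx=1.9,fy=1.9);B=cv2.resize(s[185:335,90:300],None,fx=1.9,fy=1.9)
cv2.imwrite("pics/ts4.png",np.hstack([A,B])[:,:,::-1])
i=cv2.imread("pics/t4.png");h=cv2.cvtColor(i,cv2.COLOR_BGR2HSV);m=(h[:,:,2]>180)&(h[:,:,1]<60);m[:,:340]=0;m[:,480:]=0;m[:170]=0;m[330:]=0
b=blob(m)[0];r=cv2.minAreaRect(b);print(r,onz(cam("top"),r[0],.026))
E
```

```text
time_s: 10.88
tcp_pos: [0.5246, -0.335, 0.04]
eef_rot: [-2.18, -2.262, 0.0]
force: [-0.6, -0.1, -0.2]
gripper_width: 0.0579
gripper_force: 0.0
time_s: 12.13
tcp_pos: [0.5151, -0.0747, 0.2111]
eef_rot: [2.177, 2.263, 0.0]
force: [0.7, -0.6, 0.1]
gripper_width: 0.0885
gripper_force: 0.0
t 12.13 tcp [ 0.5151 -0.0747  0.2111] xang 92.23 z [ 1.1e-03 -7.0e-04 -1.0e+00] F [ 0.72 -0.55  0.09] w 0.0885 gf 0.0 q [-0.37  0.35  1.43 -0.    1.36 -0.41]
tool shift to target [ 0.1541 -0.0474  0.0109]
((383.0379333496094, 250.95518493652344), (35.62651062011719, 19.183507919311523), 85.2363510131836) [ 0.51866767 -0.26167826  0.026     ]
```

View pics/ts4.png

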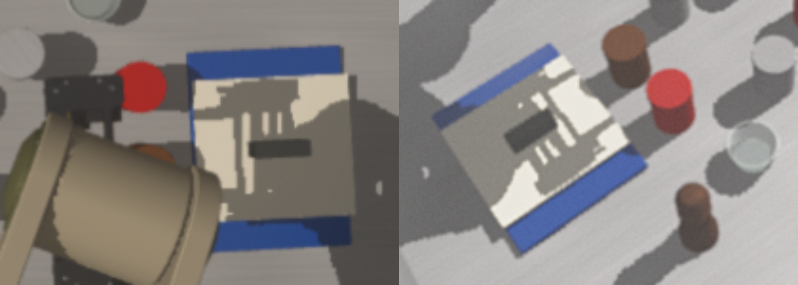

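The lid lies flat, square and centred on the board in both views, with the bar on top at (279,148) in the top half. Now I weigh tin_b (nearest the bin) first.

```bash
python3 -m jog '0 0 0 .03 -.01 0 1;0 0 0 .04 -.012 0 1;0 0 0 .04 -.012 0 1;0 0 0 .03 -.01 0 1;0 0 0 .014 -.003 0 1;0 0 0 0 0 0 1;0 0 0 0 0 .03 1;0 0 0 0 0 .03 1;0 0 0 0 0 .03 1;0 0 0 0 0 0 1;0 0 0 0 0 0 1;0 0 0 0 0 0 1' ; python3 st.py .462 .0774 .053
```

```text
time_s: 13.23
tcp_pos: [0.4637, 0.0758, 0.1216]
eef_rot: [2.18, 2.259, 0.002]
force: [0.2, 0.2, 1.3]
gripper_width: 0.0882
gripper_force: 0.0
t 13.23 tcp [0.4637 0.0758 0.1216] xang 92.04 z [ 2.e-03 -3.e-04 -1.e+00] F [0.24 0.21 1.25] w 0.0882 gf 0.0 q [-0.09  0.37  1.7  -0.    1.07 -0.13]
tool shift to target [ 0.0017 -0.0017  0.0686]
```

```bash
python3 -m jog '0 0 0 .0015 -.0015 .02 1;0 0 0 0 0 .02 1;0 0 0 0 0 .02 1;0 0 0 0 0 .008 1;0 0 0 0 0 0 1;0 0 0 0 0 0 1;0 0 0 0 0 0 .6;0 0 0 0 0 0 .6;0 0 0 0 0 0 .6;0 0 0 0 0 0 .6' 20;python3 st.py; for i in 1 2; do python3 -m jog '0 0 0 0 0 0 .6;0 0 0 0 0 0 .6' 20|grep -E 'force|width'; done; python3 -m jog '0 0 0 0 0 -.005 .6;0 0 0 0 0 -.01 .6;0 0 0 0 0 -.01 .6;0 0 0 0 0 -.005 .6;0 0 0 0 0 0 .6;0 0 0 0 0 0 .6;0 0 0 0 0 0 .6' 20; for i in 1 2 3; do python3 -m jog '0 0 0 0 0 0 .6' 20|grep ^force;done;python3 st.py
```

```text
time_s: 14.07
tcp_pos: [0.4611, 0.0782, 0.0528]
eef_rot: [2.179, 2.262, 0.001]
force: [-0.3, -0.9, -1.1]
gripper_width: 0.0636
gripper_force: 0.0
t 14.07 tcp [0.4611 0.0782 0.0528] xang 92.12 z [ 1.1e-03 -1.0e-04 -1.0e+00] F [-0.29 -0.92 -1.1 ] w 0.0636 gf 0.0 q [-0.09  0.48  1.78 -0.    0.88 -0.12]
force: [-1.2, -0.9, 0.6]
gripper_width: 0.0599
gripper_force: 25.0
force: [-0.9, -0.8, 1.6]
gripper_width: 0.0601
gripper_force: 24.7
time_s: 14.98
tcp_pos: [0.4606, 0.0782, 0.0818]
eef_rot: [-2.18, -2.262, 0.001]
force: [0.7, 0.7, -2.6]
gripper_width: 0.0594
gripper_force: 25.2
force: [0.5, -0.2, -3.0]
force: [-0.7, 0.8, -2.3]
force: [0.1, -1.2, -3.1]
t 15.23 tcp [0.4607 0.0782 0.082 ] xang 92.12 z [-7.e-04  1.e-04 -1.e+00] F [ 0.1  -1.2  -3.14] w 0.0598 gf 25.2 q [-0.09  0.43  1.75  0.    0.96 -0.12]
```

About 2.8 N: full. I set it back where it was.

```bash
python3 -m jog '0 0 0 0 0 .01 .6;0 0 0 0 0 .01 .6;0 0 0 0 0 .006 .6;0 0 0 0 0 .003 .6;0 0 0 0 0 0 .6;0 0 0 0 0 0 .6'; python3 -m jog '0 0 0 0 0 0 .75;0 0 0 0 0 0 .9;0 0 0 0 0 0 1;0 0 0 0 0 0 1;0 0 0 0 0 0 1;0 0 0 0 0 0 1;0 0 0 0 0 -.02 1;0 0 0 0 0 -.03 1;0 0 0 0 0 -.03 1;0 0 0 0 0 0 1;0 0 0 0 0 0 1'; python3 st.py .4505 -.063 .053
```

```text
time_s: 15.73
tcp_pos: [0.461, 0.0782, 0.0534]
eef_rot: [2.18, 2.262, 0.0]
force: [-0.5, -0.1, -3.2]
gripper_width: 0.0599
gripper_force: 23.2
time_s: 16.65
tcp_pos: [0.4614, 0.0782, 0.1343]
eef_rot: [2.178, 2.26, 0.003]
force: [0.4, -0.6, -0.9]
gripper_width: 0.0879
gripper_force: 0.0
t 16.65 tcp [0.4614 0.0782 0.1343] xang 92.12 z [ 3.2e-03 -3.0e-04 -1.0e+00] F [ 0.4  -0.62 -0.94] w 0.0879 gf 0.0 q [-0.09  0.35  1.69  0.    1.1  -0.12]
tool shift to target [-0.1407 -0.0163  0.0813]
```

```bash
python3 -m jog '0 0 0 -.03 -.004 0 1;0 0 0 -.04 -.004 0 1;0 0 0 -.04 -.004 0 1;0 0 0 -.03 -.004 0 1;0 0 0 0 0 0 1;0 0 0 0 0 0 1;0 0 0 0 0 .02 1;0 0 0 0 0 0 1;0 0 0 0 0 0 1'>/dev/null; python3 st.py .4505 -.063 .053
```

```text
t 17.4 tcp [ 0.4494 -0.061   0.1125] xang 92.19 z [-0.0029  0.0014 -1.    ] F [0.55 1.03 0.78] w 0.0881 gf 0.0 q [-0.4   0.36  1.75  0.    1.03 -0.44]
tool shift to target [-0.0021  0.0012  0.0595]
```

```bash
python3 -m jog '0 0 0 -.002 .001 .02 1;0 0 0 0 0 .02 1;0 0 0 0 0 .015 1;0 0 0 0 0 .0045 1;0 0 0 0 0 0 1;0 0 0 0 0 0 1;0 0 0 0 0 0 .6;0 0 0 0 0 0 .6;0 0 0 0 0 0 .6;0 0 0 0 0 0 .6;0 0 0 0 0 0 .6;0 0 0 0 0 0 .6' 20;python3 st.py;python3 -m jog '0 0 0 0 0 0 .6;0 0 0 0 0 -.005 .6;0 0 0 0 0 -.01 .6;0 0 0 0 0 -.01 .6;0 0 0 0 0 -.005 .6;0 0 0 0 0 0 .6;0 0 0 0 0 0 .6;0 0 0 0 0 0 .6' 20; for i in 1 2 3; do python3 -m jog '0 0 0 0 0 0 .6' 20|grep ^force;done;python3 st.py
```

```text
time_s: 18.4
tcp_pos: [0.4509, -0.0642, 0.054]
eef_rot: [-2.18, -2.262, 0.0]
force: [-3.0, -0.0, 5.1]
gripper_width: 0.0609
gripper_force: 22.4
t 18.4 tcp [ 0.4509 -0.0642  0.054 ] xang 92.12 z [-3.e-04  0.e+00 -1.e+00] F [-2.95 -0.02  5.14] w 0.0609 gf 22.4 q [-0.4   0.46  1.81 -0.    0.86 -0.44]
time_s: 19.07
tcp_pos: [0.4509, -0.0642, 0.0833]
eef_rot: [-2.18, -2.261, 0.0]
force: [0.3, 0.5, -3.6]
gripper_width: 0.061
gripper_force: 22.9
force: [0.2, 0.2, -2.6]
force: [-0.2, -0.3, -3.8]
force: [0.1, 0.2, -3.8]
t 19.32 tcp [ 0.451  -0.0642  0.0835] xang 92.12 z [-5.e-04  2.e-04 -1.e+00] F [ 0.15  0.23 -3.82] w 0.0614 gf 22.9 q [-0.4   0.41  1.78  0.    0.95 -0.44]
```

About 3.4 N: also full. I put it back and go to tin_a.

```bash
python3 -m jog '0 0 0 0 0 .01 .6;0 0 0 0 0 .01 .6;0 0 0 0 0 .006 .6;0 0 0 0 0 .0035 .6;0 0 0 0 0 0 .6;0 0 0 0 0 0 .6'; python3 -m jog '0 0 0 0 0 0 .75;0 0 0 0 0 0 .9;0 0 0 0 0 0 1;0 0 0 0 0 0 1;0 0 0 0 0 0 1;0 0 0 0 0 0 1;0 0 0 0 0 -.02 1;0 0 0 0 0 -.03 1;0 0 0 0 0 -.03 1;0 0 0 .01 .04 0 1;0 0 0 .01 .04 0 1;0 0 0 .01 .04 0 1;0 0 0 .01 .04 0 1;0 0 0 .003 .028 0 1;0 0 0 0 0 0 1;0 0 0 0 0 0 1;0 0 0 0 0 0 1'; python3 st.py .645 -.0137 .053
```

```text
time_s: 19.82
tcp_pos: [0.4512, -0.0643, 0.0543]
eef_rot: [2.18, 2.262, 0.0]
force: [0.1, -0.3, -3.1]
gripper_width: 0.0607
gripper_force: 21.8
time_s: 21.23
tcp_pos: [0.6366, -0.0144, 0.1339]
eef_rot: [-2.179, -2.261, 0.001]
force: [-0.4, -0.4, -0.4]
gripper_width: 0.088
gripper_force: 0.0
t 21.23 tcp [ 0.6366 -0.0144  0.1339] xang 92.11 z [-1.3e-03  2.0e-04 -1.0e+00] F [-0.43 -0.38 -0.36] w 0.088 gf 0.0 q [-0.21  0.62  1.2  -0.    1.33 -0.25]
tool shift to target [0.0004 0.0085 0.0809]
```

```bash
python3 -m jog '0 0 0 0 .0085 .02 1;0 0 0 0 0 .02 1;0 0 0 0 0 .02 1;0 0 0 0 0 .015 1;0 0 0 0 0 .005 1;0 0 0 0 0 0 1;0 0 0 0 0 0 1;0 0 0 0 0 0 .6;0 0 0 0 0 0 .6;0 0 0 0 0 0 .6;0 0 0 0 0 0 .6;0 0 0 0 0 0 .6;0 0 0 0 0 0 .6' 20;python3 st.py;python3 -m jog '0 0 0 0 0 0 .6;0 0 0 0 0 -.005 .6;0 0 0 0 0 -.01 .6;0 0 0 0 0 -.01 .6;0 0 0 0 0 -.005 .6;0 0 0 0 0 0 .6;0 0 0 0 0 0 .6;0 0 0 0 0 0 .6' 20; for i in 1 2 3; do python3 -m jog '0 0 0 0 0 0 .6' 20|grep ^force;done;python3 st.py .536 .294 .19
```

```text
time_s: 22.32
tcp_pos: [0.6461, -0.014, 0.0547]
eef_rot: [2.18, 2.262, 0.001]
force: [-0.5, 0.2, 3.6]
gripper_width: 0.0614
gripper_force: 20.0
t 22.32 tcp [ 0.6461 -0.014   0.0547] xang 92.12 z [ 7.e-04 -2.e-04 -1.e+00] F [-0.53  0.25  3.6 ] w 0.0614 gf 20.0 q [-0.2   0.71  1.25 -0.    1.17 -0.24]
time_s: 22.98
tcp_pos: [0.6457, -0.014, 0.084]
eef_rot: [-2.18, -2.262, 0.0]
force: [-0.5, -0.2, -0.3]
gripper_width: 0.0618
gripper_force: 20.0
force: [-0.8, -0.6, -0.3]
force: [0.5, 0.2, 0.0]
force: [-1.5, -0.1, -0.4]
t 23.23 tcp [ 0.6458 -0.014   0.0839] xang 92.11 z [-6.e-04  1.e-04 -1.e+00] F [-1.45 -0.11 -0.37] w 0.0617 gf 20.0 q [-0.2   0.68  1.23  0.    1.23 -0.24]
tool shift to target [ 0.3119 -0.0984 -0.106 ]
```

0.3 N: tin_a is the empty one. I carry it to the bin.

```bash
python3 -m jog '0 0 0 0 0 -.02 .6;0 0 0 0 0 -.035 .6;0 0 0 0 0 -.035 .6;0 0 0 0 0 -.016 .6;0 0 .4 .015 -.005 0 .6;0 0 .5 .03 -.009 0 .6;0 0 .5 .035 -.011 0 .6;0 0 .5 .035 -.011 0 .6;0 0 .5 .035 -.011 0 .6;0 0 .5 .035 -.011 0 .6;0 0 .5 .035 -.01 0 .6;0 0 0 .035 -.01 0 .6;0 0 0 .03 -.01 0 .6;0 0 0 .02 -.006 0 .6;0 0 0 0 0 0 .6;0 0 0 0 0 0 .6;0 0 0 0 0 0 .6' 25;python3 st.py .534 .294 .064
```

```text
time_s: 24.65
tcp_pos: [0.552, 0.2901, 0.1901]
eef_rot: [2.246, 2.196, -0.001]
force: [0.5, -0.8, -0.3]
gripper_width: 0.0615
gripper_force: 25.0
t 24.65 tcp [0.552  0.2901 0.1901] xang 88.69 z [-1.e-04 -4.e-04 -1.e+00] F [ 0.5  -0.82 -0.26] w 0.0615 gf 25.0 q [ 0.29  0.55  1.16 -0.    1.44  0.32]
tool shift to target [ 0.0035 -0.018   0.1261]
```

```bash
python3 -m jog '0 0 0 .0035 -.018 0 .6;0 0 0 0 0 .02 .6;0 0 0 0 0 .03 .6;0 0 0 0 0 .03 .6;0 0 0 0 0 .025 .6;0 0 0 0 0 .013 .6;0 0 0 0 0 .006 .6;0 0 0 0 0 0 .6;0 0 0 0 0 0 .6';python3 st.py; python3 -m jog '0 0 0 0 0 .003 .6;0 0 0 0 0 0 .6;0 0 0 0 0 0 .6'
```

```text
time_s: 25.4
tcp_pos: [0.5345, 0.2941, 0.067]
eef_rot: [2.247, 2.195, 0.001]
force: [0.3, 0.5, -0.4]
gripper_width: 0.0614
gripper_force: 25.0
t 25.4 tcp [0.5345 0.2941 0.067 ] xang 88.66 z [ 1.e-03  3.e-04 -1.e+00] F [ 0.3   0.51 -0.4 ] w 0.0614 gf 25.0 q [ 0.31  0.65  1.36 -0.    1.13  0.33]
time_s: 25.65
tcp_pos: [0.534, 0.2948, 0.0639]
eef_rot: [2.246, 2.196, 0.002]
force: [-0.5, -0.6, -1.2]
gripper_width: 0.0614
gripper_force: 25.0
```

```bash
python3 -m jog '0 0 0 0 0 .002 .6;0 0 0 0 0 0 .6;0 0 0 0 0 0 .6'; python3 -m jog '0 0 0 0 0 .001 .6;0 0 0 0 0 0 .6;0 0 0 0 0 0 .6';python3 -m jog '0 0 0 0 0 .001 .6;0 0 0 0 0 0 .6;0 0 0 0 0 0 .6'
```

```text
time_s: 25.9
tcp_pos: [0.5337, 0.2948, 0.0613]
eef_rot: [-2.246, -2.197, -0.0]
force: [0.5, 0.3, -0.6]
gripper_width: 0.0609
gripper_force: 25.0
time_s: 26.15
tcp_pos: [0.5337, 0.2948, 0.0602]
eef_rot: [-2.246, -2.196, 0.0]
force: [-0.2, 0.6, 0.3]
gripper_width: 0.0613
gripper_force: 25.0
time_s: 26.4
tcp_pos: [0.5339, 0.2948, 0.0597]
eef_rot: [2.246, 2.196, 0.001]
force: [-2.2, -0.2, 4.3]
gripper_width: 0.0615
gripper_force: 25.0
```

Contact with the floor at the expected height. I release, go straight up and back off for a last look.

```bash
python3 -m jog '0 0 0 0 0 0 .72;0 0 0 0 0 0 .82;0 0 0 0 0 0 .9;0 0 0 0 0 0 .9;0 0 0 0 0 0 .9;0 0 0 0 0 -.01 .9;0 0 0 0 0 -.02 .9;0 0 0 0 0 -.035 .9;0 0 0 0 0 -.04 .9;0 0 0 0 0 -.04 .9;0 0 0 0 0 -.03 .9;0 0 0 -.04 -.01 0 .9;0 0 0 -.04 -.01 0 .9;0 0 0 -.04 -.01 0 .9;0 0 0 -.04 -.01 0 .9;0 0 0 -.04 -.01 0 .9;0 0 0 -.04 -.01 0 .9;0 0 0 -.04 -.01 0 .9;0 0 0 -.04 -.01 0 .9;0 0 0 -.04 -.01 0 .9' >/dev/null; python3 -m jog '0 0 0 -.04 -.01 0 1;0 0 0 -.04 -.01 0 1;0 0 0 -.04 -.01 0 1;0 0 0 -.04 -.01 0 1;0 0 0 -.04 -.01 0 1;0 0 0 -.04 -.01 0 1;0 0 0 0 0 0 1;0 0 0 0 0 0 1;0 0 0 0 0 0 1'
python3 - <<'E'
from h import *
t=capture("top");s=capture("scene");cv2.imwrite("pics/t5.png",t[:,:,::-1])
A=cv2.resize(t[120:315,90:480],(800,400));B=cv2.resize(s[80:300,100:400],(273,200));C=cv2.resize(s[85:195,280:420],(255,200));D=cv2.resize(s[190:320,100:290],(272,200))
cv2.imwrite("pics/f5.png",np.vstack([A,np.hstack([B,C,D])])[:,:,::-1])
g=cv2.resize(cv2.cvtColor(t,cv2.COLOR_RGB2GRAY),None,fx=4,fy=4,interpolation=cv2.INTER_CUBIC)
for x,y in((143,249),(240,278),(302,284)):
    w=g[(y-28)*4:(y+28)*4,(x-28)*4:(x+28)*4]
    k=cv2.HoughCircles(cv2.GaussianBlur(w,(9,9),2),cv2.HOUGH_GRADIENT,1,200,param1=80,param2=15,minRadius=44,maxRadius=68)
    if k is not None:
        q=k[0,0];p=(x-28+q[0]/4,y-28+q[1]/4);print(p,onz(cam("top"),p,.085 if x==143 else .08))
E
```

```text
time_s: 28.82
tcp_pos: [0.3703, -0.3013, 0.2346]
eef_rot: [-2.247, -2.196, -0.0]
force: [0.1, 1.1, 0.1]
gripper_width: 0.0883
gripper_force: 0.0
(np.float32(156.125), np.float32(246.125)) [0.53744211 0.27028772 0.085     ]
(np.float32(240.125), np.float32(279.375)) [0.46053339 0.07798085 0.08      ]
(np.float32(302.625), np.float32(284.375)) [ 0.44850357 -0.06402308  0.08      ]
```

View pics/f5.png

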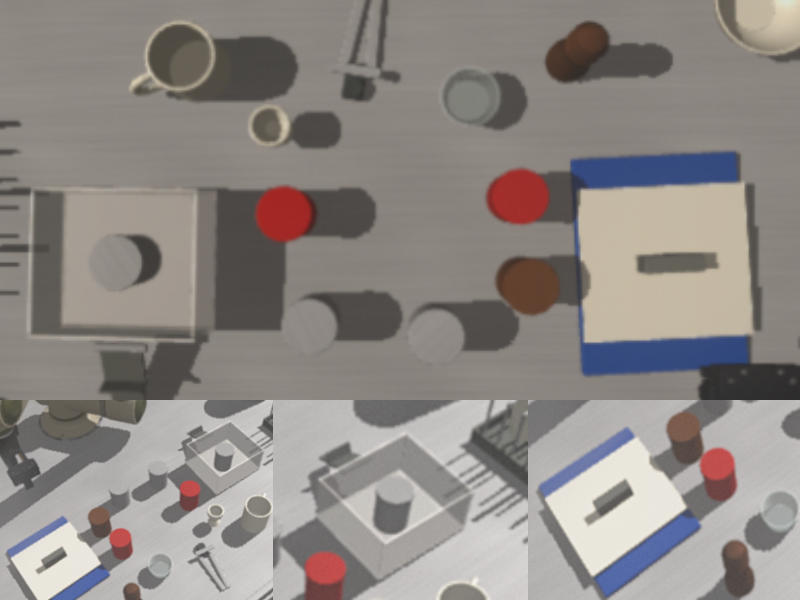

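The final view shows the tin upright inside the open bin at (115,262), with the latch hanging open. The lid is flat and centred on the board at (664,262), and both full tins are within about 1 mm of their start. The bystanders have not moved.

```bash
python3 -c "
from workcell import *
print(close_job())"
```

```text
the job is handed in; nothing more can be done
None
```

The job is handed in at about 29 s: latch open, lid flat on the middle of the board, the empty canister (tin_a, by weight) upright in the bin, and both full ones back within about 1 mm of where they stood.

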